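# Make up the tinting kit and the finishing kit on their fitted boards

## Robot

A 7-joint arm with a two-finger parallel gripper is mounted at the origin on the work surface; the furniture and walls round the work are solid. World frame = base frame: x ahead of the robot, y to its left, z up, the work surface at z = 0. Lengths are in mm, angles in rad, forces in N, time in s.
With the tool pointing down it reaches from about 350 to 775 mm from the base axis. Payload 3.1 kg.
Tool frame: the origin (TCP) lies midway between the tips of the shut fingers; the grasp point (between the pads) lies env.tcp_to_grasp behind it (env.tcp_to_grasp is the distance from the TCP to the grasp point, in mm); z points along the fingers, y is the line along which they close (so a half turn about z gives the same grasp; the last joint's range is limited). The gripper opens to 85 mm and grips with 20 to 120 N. Pads are 22 mm wide; open, the fingers measure 114 mm over their backs; the gripper's body (76 mm by 85 mm) begins 54 mm behind the grasp point. The pads swing forward as they close: fully open they stand 13 mm farther back than shut.
Start: joints at [-1.381, 0.311, 0.014, 1.512, -0.004, 1.319, -0.027], TCP at [126.322, 535.313, 231.304] pointing down, gripper open.
Joint ranges: [-2.7, 2.7], [-0.3, 1.91], [-1.27, 1.3], [0.12, 2.57], [-1.44, 4.58], [0.2, 2.03], [-3.05, 3.05]. Speed limits (rad/s): [2.79, 2.79, 3.14, 3.14, 3.14, 3.14, 3.14].

## Interface

Orientations are given as a unit quaternion [x, y, z, w].
In Python, from workcell import env, camera, camera_model, close_job gives the robot as it stands. The module is installed in compiled form; this text tells all that it offers. Calls block until the motion is done:
- env.reach(position, orientation): joint-space move of the TCP to a pose.
- env.servo_line(position, ori=None, speed=150): straight line of the TCP; ori=None keeps the orientation; speed is the mean speed in mm/s.
- env.goto_joints(angles): joint-space move.
- env.gripper_open() and env.clamp(grasp_force=None): open the fingers fully, or close them until they stop; grasp_force is the grip in N (None keeps the last).
- env.sleep(seconds).
- env.ik(position, orientation): joint angles nearest the present ones, or None.
- env.get_obs(): the state.
- camera(name): name is "scene" or "top" or "wrist"; returns (picture, depth): 480x640x3 uint8, red, green, blue; 480x640 float32, mm along the optical axis (not along the pixel's ray), 0 where there is no reading.
- camera_model(name): a dict with "fx", "fy", "cx", "cy" (pixels), "position" and "attitude" of the camera in the world. Camera axes: x right, y down, z forward; pixel columns grow to the right and rows downward; lengths in mm; the calibration is good to about 2 mm. The wrist camera is an equidistant fisheye: a pixel r from the principal point sees the ray r / f radians off the axis. A picture is of the moment at which its call begins: read the wrist's pose just before it. camera_model takes no time and is no camera call; for the wrist camera it gives the pose at the moment of the call.
A pose or a line that the arm cannot do raises env.MotionError and nothing moves.
- close_job(): hands the job in; it is judged then, once.
The state is a dict: "time_s": time; "joint_pos": joint angles; "joint_vel": joint speeds; "effort": joint torques, N m; "eef_pos": TCP position; "orientation": TCP orientation; "force": force on the tool from outside, world axes, zero at the start; "torque": the same for the moment, N m; "grip_width": finger opening in mm; "grasp_force": force on a finger pad.
Only numpy, scipy, OpenCV 4.12 (cv2) and the standard library are available. Lean on these libraries where they do the work, as an engineer would, in place of code of your own. Each camera call takes 0.05 s, during which the arm holds its last target. There are 200 camera calls.

## Task

Make up the two kits on the plywood kit boards. On the board with three recesses goes the tinting kit: the pigment jar standing in the larger round recess, the mixing cup standing in the smaller round one and the little black pigment tube lying in the slot; on the board with two recesses goes the finishing kit: the cork sanding block in the oblong recess and the roll of black tape lying flat in the round one. Seat every piece right down on the felt, and leave the masking tape, the spring clamp and the wire figure where they are.

Things in the scene. Friction and masses are not known exactly. Their poses are not given: they have to be found in the camera images.
- tint_board: Kit board with three recesses: light plywood with dark lipping, 142 x 232 mm, 12 mm thick, fixed on the bench. Origin: centre of its underside; x across the short side, y along the long side, z up. Recesses are 8 mm deep with a grey felt floor 4 mm above the origin, all centred on the line x = 0: the larger round one (58 mm diameter) at y = -72 mm, the smaller round one (47 mm) at y = -4 mm, the slot (84 mm along x, 40 mm along y) at y = +72 mm
- finish_board: Kit board with two recesses: the same board (142 x 232 x 12 mm, fixed, origin at the centre of the underside, x across, y along the long side). Recesses 8 mm deep, floor 4 mm above the origin: an oblong one (107 mm along x, 73 mm along y) at x = 0, y = -52 mm and a round one (73 mm diameter) at x = 0, y = +52 mm
- pigment_jar: Closed off-white plastic jar with a flat white screw lid (fixed), round, 41 mm diameter, 50 mm high, standing. Origin: centre of the underside, z up. About 70 g
- mixing_cup: Small open grey cup, slightly tapered, standing: to the touch 30 mm diameter at the foot, 38 mm at the rim, 42 mm high (it looks some mm smaller). Grasp across the outside near the rim. Origin: centre of the underside, z up. About 30 g
- pigment_tube: Small plain black tube lying down, 68 mm long along its y, 22 to 25 mm wide along x, 25 mm high; does not roll. Origin: centre of the underside, z up. About 30 g
- sanding_block: Brown cork sanding block lying flat, 57 mm along x, 91 mm along y, 26 mm high. Grasp across its 57 mm. Origin: centre of the underside, z up. About 50 g
- black_tape: Roll of black electrical tape lying flat, 57 mm outer diameter, 19 mm high, a disc with a cardboard core (the hole is closed to the touch: grasp it across the outside). Seated, its top 11 mm stand proud of the board. Origin: centre of the underside, z up. About 50 g
- masking_tape: Bystander: the larger, pale masking tape ring lying flat, 91 mm outer diameter, open 70 mm hole, 24 mm high. Not part of either kit. Origin: centre of the underside
- spring_clamp: Bystander: orange spring clamp lying between the boards, 25 x 96 x 19 mm, long along its y. Origin: centre of the underside
- curing_figure: Bystander: small dark wire figure on a round resin foot, standing behind the boards, 50 x 46 mm, 72 mm high. Origin: under the foot

How it is judged (in metres and radians):
At the end, for the whole second after the job is handed in: Each piece lies in its own recess, origin within 12 mm (jar 11) of its centre along both board axes and 3 mm of the floor's height, flat or upright within 7 degrees, released, at rest; masking tape, spring clamp and figure are under 30 mm from their starts (x of pigment_jar in the frame of tint_board between -0.011 and 0.011 m and y of pigment_jar in the frame of tint_board between -0.083 and -0.061 m and z of pigment_jar in the frame of tint_board between 0.001 and 0.007 m and angle between each of pigment_jar, mixing_cup, pigment_tube, sanding_block, black_tape's own z axis and vertical below 0.12 rad and linear speed of each of pigment_jar, mixing_cup, pigment_tube, sanding_block, black_tape below 0.02 m/s and contact force between each of pigment_jar, mixing_cup, pigment_tube, sanding_block, black_tape and the fingers below 0.05 N and x of mixing_cup in the frame of tint_board between -0.012 and 0.012 m and y of mixing_cup in the frame of tint_board between -0.016 and 0.008 m and z of mixing_cup in the frame of tint_board between 0.001 and 0.007 m and x of pigment_tube in the frame of tint_board between -0.012 and 0.012 m and y of pigment_tube in the frame of tint_board between 0.06 and 0.084 m and z of pigment_tube in the frame of tint_board between 0.001 and 0.007 m and x of sanding_block in the frame of finish_board between -0.012 and 0.012 m and y of sanding_block in the frame of finish_board between -0.064 and -0.04 m and z of sanding_block in the frame of finish_board between 0.001 and 0.007 m and x of black_tape in the frame of finish_board between -0.012 and 0.012 m and y of black_tape in the frame of finish_board between 0.04 and 0.064 m and z of black_tape in the frame of finish_board between 0.001 and 0.007 m and distance of each of masking_tape, spring_clamp, curing_figure from where it was at the start of the episode below 0.03 m); the robot touches nothing.
It fails at once if the masking tape is pushed 30 mm or more from its place or tipped over (distance of masking_tape from where it was at the start of the episode above 0.03 m or angle between masking_tape's own z axis and vertical above 0.5 rad).
It fails at once if the spring clamp is pushed 30 mm or more from its place or tipped over (distance of spring_clamp from where it was at the start of the episode above 0.03 m or angle between spring_clamp's own z axis and vertical above 0.5 rad).
It fails at once if the wire figure is pushed 30 mm or more from its place or tipped over (distance of curing_figure from where it was at the start of the episode above 0.03 m or angle between curing_figure's own z axis and vertical above 0.5 rad).
It also fails if it takes over 115 s, if anything falls off the work surface, if the arm or the gripper's body presses on something with over 40 N, if the wrist force passes 120 N, or if a joint passes its speed limit or range.

## Working session

There is one attempt and no reset: what is moved stays moved. The work goes in short steps, each a Python script; the robot and the scene stay as the last script left them, time stands still between calls to the robot, and variables do not carry over. Pictures are saved under pics/ and viewed, at most 14 in all, crops included, and the job is handed in when it is done.

```bash
mkdir -p pics; python3 - <<'E'
from workcell import env,camera,camera_model
import cv2,numpy as np
for n in("top","scene"):
    p,d=camera(n); cv2.imwrite(f"pics/{n}0.png",p[:,:,::-1]); np.savez(f"{n}0.npz",p=p,d=d)
    print(n,camera_model(n))
print(camera_model("wrist"),env.tcp_to_grasp); print(env.get_obs())
E
```

```text
top {'fx': 438.8447124625215, 'fy': 438.8447124625215, 'cx': 316.40630941741216, 'cy': 238.56591486950822, 'position': array([ 551.51325586,   15.31050084, 1133.43772419]), 'attitude': array([ 0.71364119, -0.69980917,  0.02940019, -0.0109091 ])}
scene {'fx': 484.97892739390414, 'fy': 484.97892739390414, 'cx': 311.99982987074765, 'cy': 236.4170887115111, 'position': array([-225.20183459, -598.27725924,  851.32914473]), 'attitude': array([ 0.80021791, -0.41511679,  0.19926555, -0.38421685])}
{'fx': 371.64829954431775, 'fy': 371.64829954431775, 'cx': 324.742472133296, 'cy': 240.5285432963871, 'position': array([ 47.4152059 , 553.08397833, 372.32442693]), 'attitude': array([0.77395356, 0.61240193, 0.09951732, 0.12671252])} 18.700000000000003
{'time_s': 0.1, 'joint_pos': array([-1.3807104 ,  0.31169562,  0.01396702,  1.51289046, -0.00439263,
        1.31918794, -0.02720518]), 'joint_vel': array([ 0.00046363, -0.00202275,  0.00181055, -0.00421207,  0.00099726,
       -0.00107654,  0.00028493]), 'effort': array([ 6.05806472e-04, -3.80856979e+01,  1.46735203e-01, -2.31240571e+01,
        1.23993930e-02,  8.10403872e-03,  7.91386316e-07]), 'eef_pos': array([126.17083333, 534.66757322, 230.3047496 ]), 'orientation': array([ 1.15585001e-01,  9.93297011e-01, -1.07241829e-03, -7.96357618e-05]), 'force': array([-0.02692792,  0.45108283, -0.58655093]), 'torque': array([0.03055948, 0.01004305, 0.02592969]), 'grasp_force': 0.0, 'grip_width': 85.44451530365211}
```

View pics/top0.png

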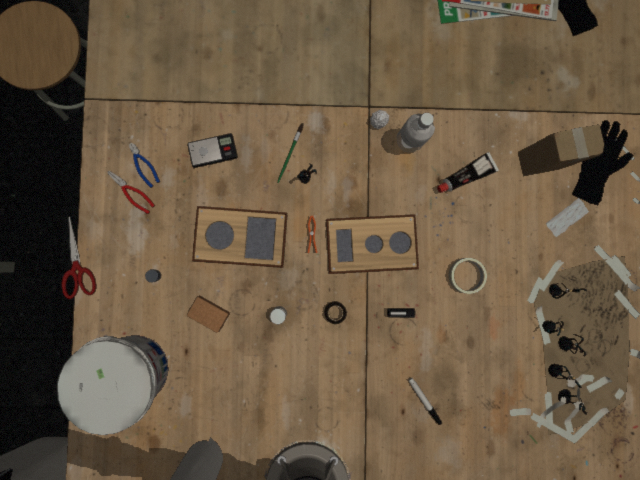

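View pics/scene0.png

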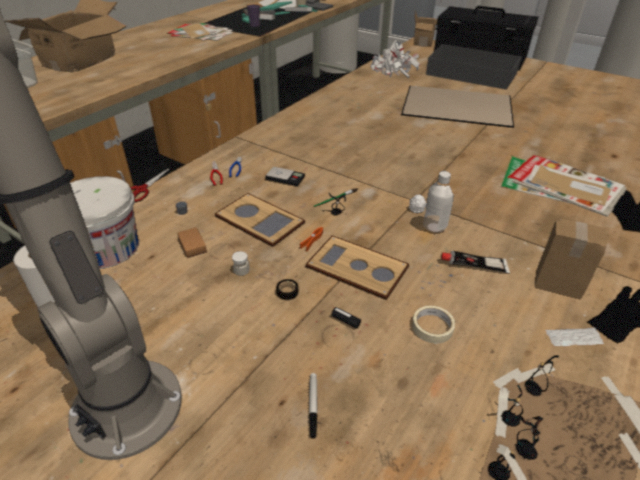

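```bash
cat > h.py <<'E'
import numpy as np,cv2
from scipy.spatial.transform import Rotation as R
from workcell import env,camera,camera_model
def rays(m,uv,fish=False):
    uv=np.atleast_2d(np.asarray(uv,float)); x=(uv[:,0]-m["cx"])/m["fx"]; y=(uv[:,1]-m["cy"])/m["fy"]
    if fish:
        r=np.hypot(x,y)+1e-12; s=np.sin(r)/r; v=np.c_[x*s,y*s,np.cos(r)]
    else: v=np.c_[x,y,np.ones_like(x)]
    return R.from_quat(m["attitude"]).apply(v)
def onplane(m,uv,z,fish=False):
    v=rays(m,uv,fish); p=m["position"]; return p+v*((z-p[2])/v[:,2])[:,None]
E
cat > m1.py <<'E'
from h import *
m=camera_model("top"); f=np.load("top0.npz"); p=f["p"]; d=f["d"].astype(float)
hsv=cv2.cvtColor(p,cv2.COLOR_RGB2HSV)
H,S,V=[hsv[...,i].astype(int) for i in range(3)]
# name: roi(u0,v0,u1,v1), mask, height of plane
dark=V<60
sat=S
rois=dict(
 slot=((334,226,357,264),S<60,4),small=((363,232,385,254),S<60,4),large=((387,228,414,256),S<60,4),
 oblong=((243,214,280,263),S<60,4),round=((202,218,238,252),S<60,4),
 tape=((318,296,352,330),V<60,19),tube=((380,302,420,324),V<60,25),jar=((264,302,292,330),(S<60)&(V>110),50),
 cup=((140,264,165,288),S<60,42),block=((182,290,234,338),(S>120),26),
 mask=((440,250,495,300),(S<80)&(V>120),24),clamp=((300,208,322,258),(S>160)&(H<14),19),fig=((285,160,322,190),V<50,10))
for n,(b,mk,h) in rois.items():
    M=np.zeros(V.shape,np.uint8); M[b[1]:b[3],b[0]:b[2]]=mk[b[1]:b[3],b[0]:b[2]]
    c=max(cv2.findContours(M,cv2.RETR_EXTERNAL,cv2.CHAIN_APPROX_NONE)[0],key=cv2.contourArea)
    w=onplane(m,c[:,0,:],h)[:,:2].astype(np.float32)
    (cx,cy),sz,a=cv2.minAreaRect(w); uv=c[:,0,:].mean(0)
    t=np.zeros_like(M); cv2.drawContours(t,[c],-1,1,-1); zz=d[t>0]; zz=zz[zz>0]
    print(n,"uv",uv.round(0),"xy",round(cx),round(cy),"size",np.round(sz),"ang",round(a,1),"z~",np.round(m["position"][2]-np.percentile(zz,[10,50]),0))
E
python3 m1.py
```

```text
slot uv [344. 245.] xy 601 -85 size [82. 38.] ang 4.6 z~ [5. 2.]
small uv [373. 244.] xy 606 -161 size [44. 42.] ang 46.0 z~ [ 2. -1.]
large uv [400. 242.] xy 612 -229 size [54. 54.] ang 27.2 z~ [-0. -3.]
oblong uv [260. 238.] xy 615 132 size [ 71. 105.] ang 86.9 z~ [10.  6.]
round uv [219. 235.] xy 620 235 size [67. 69.] ang 1.2 z~ [11.  8.]
tape uv [334. 312.] xy 430 -62 size [55. 53.] ang 45.7 z~ [28. 23.]
tube uv [400. 312.] xy 433 -229 size [23. 69.] ang 0.9 z~ [29. 25.]
jar uv [277. 316.] xy 422 79 size [34. 37.] ang 0.9 z~ [64. 61.]
cup uv [152. 275.] xy 516 389 size [30. 34.] ang 2.2 z~ [44. 40.]
block uv [208. 314.] xy 422 254 size [91. 58.] ang 61.9 z~ [45. 42.]
mask uv [469. 275.] xy 530 -403 size [92. 87.] ang 0.1 z~ [19. -5.]
clamp uv [311. 224.] xy 652 0 size [41. 18.] ang 1.1 z~ [17. 13.]
fig uv [307. 173.] xy 783 15 size [27. 48.] ang 46.5 z~ [50. 25.]
```

```bash
cat >> h.py <<'E'
def q(phi):
    a=np.radians((phi+90)/2); return [np.cos(a),np.sin(a),0,0]
E
python3 - <<'E'
from h import *
m=camera_model("top"); d=np.load("top0.npz")["d"].astype(float)
v,u=np.mgrid[340:435,55:170]; z=d[v,u].ravel()
r=rays(m,np.c_[u.ravel(),v.ravel()]); 
P=m["position"]+r*z[:,None]   # rays have unit camera z
k=(P[:,2]>60)&(z>0); P=P[k]; print("can",np.percentile(P,[1,50,99],axis=0).round())
o=env.get_obs(); e=o["eef_pos"]
env.servo_line([e[0],e[1],400],speed=250)
for i,(x,y,ph) in enumerate([(480,110,90),(480,-150,90)]):
    env.reach([x,y,330],q(ph)); env.sleep(.3)
    cm=camera_model("wrist"); p,_=camera("wrist"); np.savez(f"w{i}.npz",p=p,**cm)
    cv2.imwrite(f"pics/w{i}.png",p[:,:,::-1]); o=env.get_obs(); print(o["eef_pos"],o["joint_pos"].round(2),o["time_s"],cm["position"])
E
```

```text
can [[187. 340.  72.]
 [284. 430. 164.]
 [375. 530. 169.]]
[479.9812694  110.32387472 330.00081818] [-0.78  0.17  0.62  1.48 -0.1   1.52  1.41] 3.2833 [398.95286654 109.80491823 472.00344078]
[ 480.32217616 -149.08193078  329.93544124] [-0.41  0.22  0.84  1.46 -0.17  1.53  2.  ] 4.65 [ 399.42861162 -149.60900579  471.91101643]
```

```bash
python3 -c "
import cv2,numpy as np
a=np.hstack([cv2.resize(cv2.imread(f'pics/w{i}.png'),(400,300)) for i in(0,1)]); cv2.imwrite('pics/w01.png',a)"
```

```text
(no output)
```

View pics/w01.png

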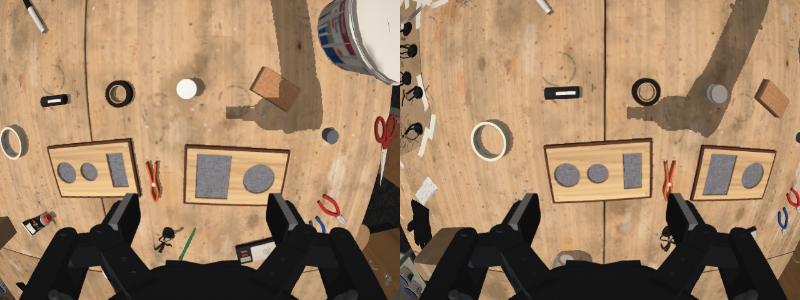

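```bash
cat > m2.py <<'E'
from h import *
def meas(f,rois):
    p=f["p"]; hsv=cv2.cvtColor(p,cv2.COLOR_RGB2HSV); H,S,V=[hsv[...,i].astype(int) for i in range(3)]
    mk=dict(grey=S<70,dark=V<55,white=(S<60)&(V>150),cork=(S>115)&(V<190))
    for n,(u,v,r,k,h) in rois.items():
        u*=1.6;v*=1.6;b=[int(x) for x in(u-r,v-r,u+r,v+r)]
        M=np.zeros(V.shape,np.uint8); M[b[1]:b[3],b[0]:b[2]]=mk[k][b[1]:b[3],b[0]:b[2]]
        M=cv2.morphologyEx(M,cv2.MORPH_OPEN,np.ones((3,3)))
        c=max(cv2.findContours(M,cv2.RETR_EXTERNAL,cv2.CHAIN_APPROX_NONE)[0],key=cv2.contourArea)
        w=onplane(f,c[:,0,:],h,True)[:,:2].astype(np.float32); (cx,cy),sz,a=cv2.minAreaRect(w)
        print(n,"xy",round(cx),round(cy),"size",np.round(sz),"ang",round(a,1))
if __name__=="__main__":
    meas(np.load("w0.npz"),dict(oblong=(213,176,47,"grey",4),round=(258,178,32,"grey",4),jar=(187,88,28,"white",50),cup=(330,135,20,"grey",42),block=(274,88,45,"cork",26),tape=(119,93,28,"dark",19)))
    meas(np.load("w1.npz"),dict(slot=(232,170,34,"grey",4),small=(197,173,24,"grey",4),large=(167,174,28,"grey",4),tube=(162,93,36,"dark",25),tape=(246,92,28,"dark",19),jar=(316,93,24,"white",50)))
E
python3 m2.py
```

```text
oblong xy 618 132 size [ 73. 104.] ang 86.9
round xy 624 236 size [69. 71.] ang 16.2
jar xy 424 80 size [36. 37.] ang 89.2
cup xy 511 380 size [45. 33.] ang 70.3
block xy 430 270 size [56. 56.] ang 61.5
tape xy 431 -60 size [59. 54.] ang 87.3
slot xy 604 -85 size [82. 39.] ang 3.6
small xy 608 -161 size [42. 44.] ang 0.2
large xy 614 -229 size [54. 56.] ang 0.5
tube xy 432 -229 size [22. 68.] ang 0.4
tape xy 431 -65 size [53. 55.] ang 2.3
jar xy 423 80 size [34. 32.] ang 5.2
```

```bash
cat >> h.py <<'E'
def best(pos,phi):
    now=env.get_obs()["joint_pos"]; c=[]
    for p in(phi,phi+180,phi-180):
        j=env.ik(pos,q(p))
        if j is not None: c.append((np.abs(np.array(j)-now).max()+2*(abs(j[6])>2.7),p))
    return q(min(c)[1])
def st(t):
    o=env.get_obs(); print(t,o["eef_pos"].round(1),"w",round(o["grip_width"],1),"gf",round(o["grasp_force"],1),"F",o["force"].round(1),"t",round(o["time_s"],1)); return o
def pick(xy,phi,z,zt=200,force=30):
    Q=best([*xy,zt],phi); env.reach([*xy,zt],Q); env.servo_line([*xy,z+30],Q,speed=200); env.servo_line([*xy,z],Q,speed=60)
    env.clamp(force); o=st("closed"); env.servo_line([*xy,zt],Q,speed=200); st("lifted"); return o["eef_pos"][2]
def place(xy,phi,z,zt=200,drop=1.0):
    Q=best([*xy,zt],phi); env.reach([*xy,zt],Q); env.servo_line([*xy,z+25],Q,speed=200); env.servo_line([*xy,z+4+drop],Q,speed=40)
    st("down"); env.gripper_open(); env.servo_line([*xy,zt],Q,speed=200); st("up")
E
python3 - <<'E'
from h import *
z=pick((432.5,-229),0.7,9)
place((602.5,-85),94.3,z)
p,_=camera("wrist"); cv2.imwrite("pics/t1.png",p[:,:,::-1])
E
```

```text
closed [ 432.8 -229.2    9.3] w 21.2 gf 30.5 F [-0.3  0.2  0.5] t 8.0
lifted [ 431.7 -228.3  198.9] w 21.4 gf 30.2 F [-0.4  0.  -1. ] t 9.1
down [602.4 -85.   14.1] w 21.5 gf 30.2 F [-0.5  0.1 -0.6] t 11.8
up [601.6 -84.7 198.6] w 85.6 gf 0.0 F [-0.1  0.2  0.6] t 13.5
```

View pics/t1.png

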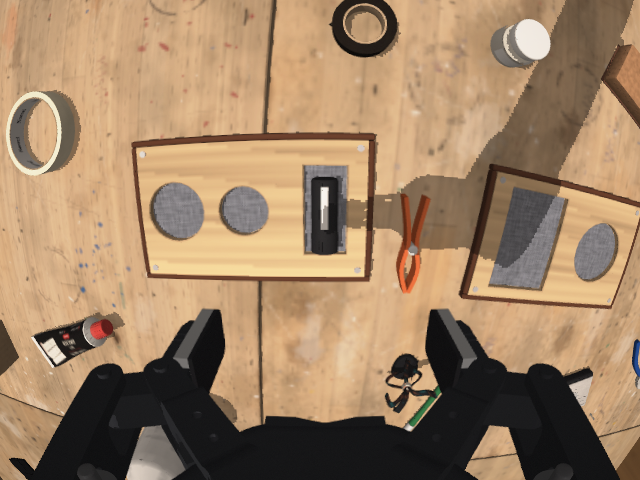

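The tube lies in the slot at about (324,215), with felt visible all round it, so it is seated. Next come the jar and the tape.

```bash
python3 - <<'E'
from h import *
z=pick((431,-62),0,4)
place((622,235.5),-3,z)
z=pick((423,79.5),90,22)
place((613,-229),4.3,z)
p,_=camera("wrist"); cv2.imwrite("pics/t2.png",p[:,:,::-1])
E
```

```text
closed [431.3 -62.    4.6] w 54.4 gf 31.2 F [-0.5  0.1  5.1] t 17.1
lifted [430.  -61.8 199. ] w 54.8 gf 31.7 F [-0.8  0.4 -1. ] t 18.3
down [621.9 235.4   9.3] w 53.9 gf 31.7 F [ 0.4 -0.2 -0.8] t 21.2
up [621.1 235.5 198.6] w 85.5 gf 0.0 F [0.1 0.1 0.1] t 22.8
closed [423.3  79.7  22.5] w 38.3 gf 29.9 F [-0.9  0.1  5.3] t 26.2
lifted [422.   79.3 198.8] w 38.0 gf 30.2 F [-1.5 -0.5 -1.4] t 27.2
down [ 612.9 -229.    27.3] w 38.3 gf 30.2 F [-0.2 -0.1 -1.1] t 30.1
up [ 612.4 -228.4  198.6] w 85.2 gf 0.0 F [ 0.7 -0.4 -0.6] t 31.6
```

```bash
python3 - <<'E'
from h import *
z=pick((423,254),151.9,6)
place((616.5,132),87.1,z)
for p in(-90,-60,-45,90):
    j=env.ik([517,391,250],q(p)); j2=env.ik([517,391,20],q(p)); print(p,None if j is None else j.round(2),None if j2 is None else j2.round(2))
env.reach([480,300,280],q(90)); env.sleep(.3)
cm=camera_model("wrist"); p,_=camera("wrist"); np.savez("w3.npz",p=p,**cm); cv2.imwrite("pics/t3.png",p[:,:,::-1])
E
```

```text
closed [423.4 254.3   6.5] w 55.8 gf 32.7 F [-1.1 -0.1  2.9] t 35.6
lifted [422.  253.5 198.8] w 55.4 gf 32.3 F [-0.2 -0.3 -1.2] t 36.7
down [616.4 131.9  11.2] w 56.2 gf 32.3 F [0.2 0.3 0.1] t 39.2
up [615.6 132.2 198.7] w 85.6 gf 0.0 F [-0.5 -0.8  0.6] t 40.8
-90 [-1.25  0.71  1.12  1.2  -0.63  1.58 -1.82] [-1.3   0.97  1.12  1.5  -0.9   1.25 -1.62]
-60 [-1.25  0.71  1.12  1.2  -0.63  1.58 -1.3 ] [-1.35  1.08  1.29  1.5  -1.05  1.36 -1.02]
-45 [-1.25  0.71  1.12  1.2  -0.63  1.58 -1.04] [-1.34  1.08  1.28  1.5  -1.05  1.35 -0.76]
90 [-1.21  0.67  1.02  1.2  -0.56  1.55  1.27] [-1.2   0.85  0.88  1.5  -0.7   1.13  1.39]
```

View pics/t3.png

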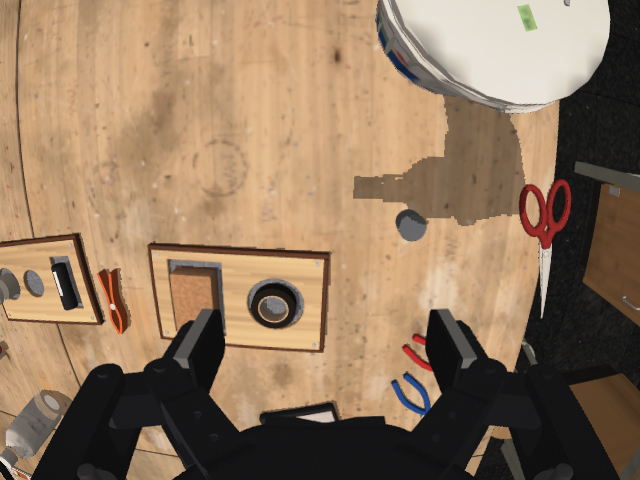

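View pics/t2.png

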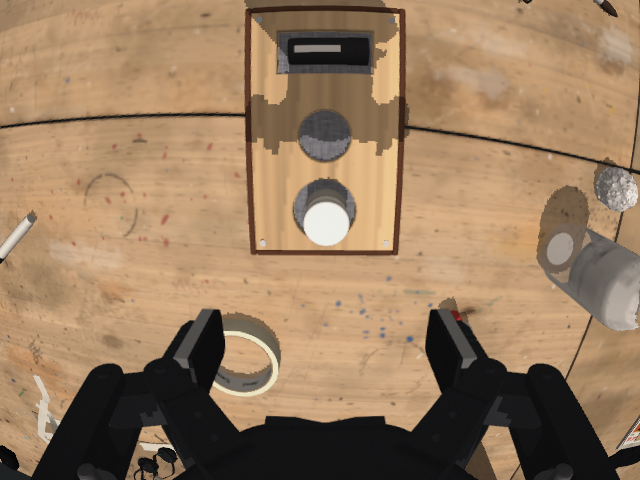

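Tape, block, tube and jar all sit in their recesses. The cup rim is at about (413,219) in the third picture. I'll cast that ray to check it against the top-camera position, then fetch the cup.

```bash
python3 - <<'E'
from h import *
f=np.load("w3.npz"); c=onplane(f,[413,219],40,True)[0]; print(c.round(1))
xy=(np.array([517,391])+c[:2])/2
assert np.linalg.norm(c[:2]-[517,391])<12
Q=q(-90)
env.reach([*xy,250],Q); env.servo_line([*xy,50],Q,speed=200); env.servo_line([*xy,20],Q,speed=60)
env.clamp(25); z=st("closed")["eef_pos"][2]; env.servo_line([*xy,250],Q,speed=200); o=st("lifted")
if o["grip_width"]>20:
    place((607,-161),4.3,z,zt=210)
    env.reach([470,-20,330],q(90)); env.sleep(.3)
    p,_=camera("wrist"); cv2.imwrite("pics/t4.png",p[:,:,::-1])
    p,_=camera("top"); np.savez("top1.npz",p=p); cv2.imwrite("pics/top1.png",cv2.resize(p[190:350,130:500,::-1],None,fx=2,fy=2))
    st("end")
E
```

```text
[503.4 393.8  40. ]Traceback (most recent call last):
  File "<stdin>", line 4, in <module>
AssertionError
```

```bash
python3 - <<'E'
import cv2,numpy as np
a=cv2.imread("pics/t3.png")[195:255,381:441]; b=cv2.imread("pics/top0.png")[255:295,133:173]
cv2.imwrite("pics/cupc.png",np.hstack([cv2.resize(x,(390,390),interpolation=0) for x in(a,b)]))
E
```

```text
(no output)
```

View pics/cupc.png

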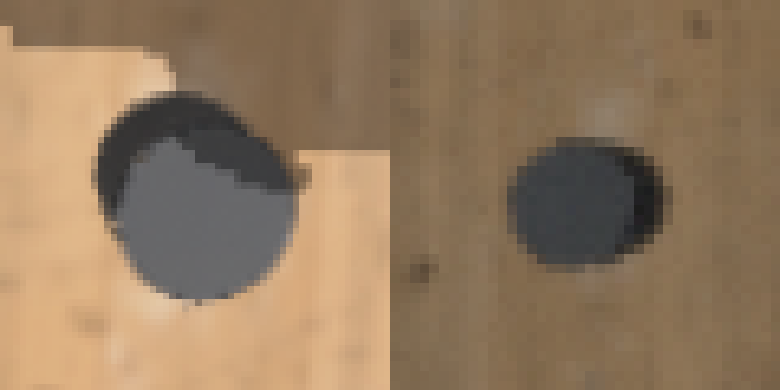

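The crops show the rim as the lighter disc, centred at (412.8,228) in the wrist view and (151.8,275.7) in the top view. My earlier pixel was on the wall.

```bash
python3 - <<'E'
from h import *
f=np.load("w3.npz"); c=onplane(f,[412.8,228],40,True)[0]; t=onplane(camera_model("top"),[151.8,275.7],40)[0]; print(c.round(1),t.round(1))
assert np.linalg.norm(c[:2]-t[:2])<9
xy=(c[:2]+t[:2])/2; Q=q(-90)
env.reach([*xy,250],Q); env.servo_line([*xy,50],Q,speed=200); env.servo_line([*xy,20],Q,speed=60)
env.clamp(25); z=st("closed")["eef_pos"][2]; env.servo_line([*xy,250],Q,speed=200); o=st("lifted")
if o["grip_width"]>20:
    place((607,-161),4.3,z,zt=210)
    env.reach([470,-20,330],q(90)); env.sleep(.3)
    p,_=camera("wrist"); cv2.imwrite("pics/t4.png",p[:,:,::-1])
    p,_=camera("top"); np.savez("top1.npz",p=p); cv2.imwrite("pics/top1.png",cv2.resize(p[190:350,130:500,::-1],None,fx=2,fy=2))
    st("end")
E
```

```text
[513.6 394.3  40. ] [514.5 390.6  40. ]
closed [514.3 392.7  20.4] w 36.0 gf 24.9 F [0.1 0.7 2. ] t 47.0
lifted [513.3 392.3 248.6] w 35.7 gf 25.0 F [ 0.  -0.4 -0.7] t 48.3
down [ 606.9 -161.    25.3] w 36.0 gf 25.0 F [-0.4 -0.  -0.2] t 52.0
up [ 606.4 -160.4  208.7] w 85.5 gf 0.0 F [-0.5 -0.5 -0.5] t 53.6
end [470. -20. 330.] w 85.1 gf 0.0 F [-0.6  0.1  0.7] t 57.1
```

View pics/t4.png

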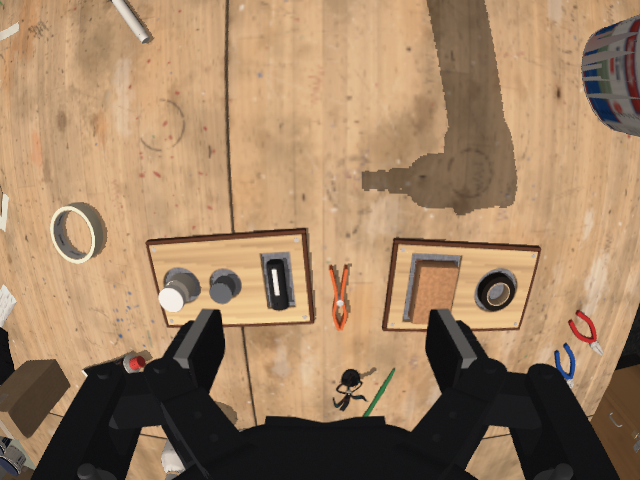

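View pics/top1.png

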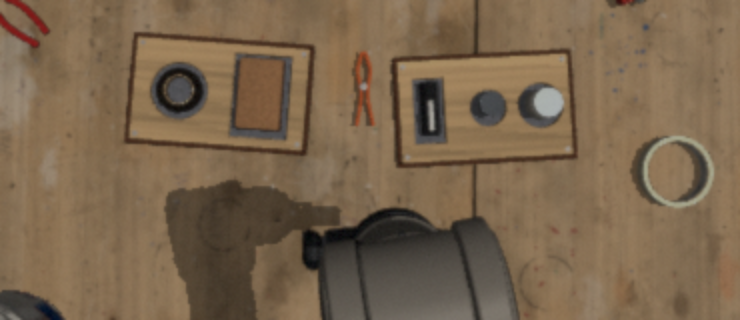

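All five pieces are in their recesses and the bystanders look unmoved. I'll check the offsets numerically before handing in.

```bash
python3 - <<'E'
from h import *
m=camera_model("top"); p=np.load("top1.npz")["p"]; hsv=cv2.cvtColor(p,cv2.COLOR_RGB2HSV); H,S,V=[hsv[...,i].astype(int) for i in range(3)]
X=lambda u:130+u/2; Y=lambda v:190+v/2
T=dict(block=((232,53,292,138),(S>90),30,(615,132)),tape=((150,62,210,118),V<55,23,(620,235)),tube=((413,80,445,142),V<55,29,(601,-85)),jar=((528,78,572,124),(S<70)&(V>105),54,(612,-229)),mask=((630,130,720,212),(S<80)&(V>120),24,(530,-403)))
for n,(b,k,h,g) in T.items():
    a=[int(X(b[0])),int(Y(b[1])),int(X(b[2])),int(Y(b[3]))]; M=np.zeros(V.shape,np.uint8); M[a[1]:a[3],a[0]:a[2]]=k[a[1]:a[3],a[0]:a[2]]
    c=max(cv2.findContours(M,cv2.RETR_EXTERNAL,cv2.CHAIN_APPROX_NONE)[0],key=cv2.contourArea)
    w=onplane(m,c[:,0,:],h)[:,:2].astype(np.float32); (x,y),s,an=cv2.minAreaRect(w); print(n,round(x-g[0]),round(y-g[1]),np.round(s),round(an,1))
print("cup",(onplane(m,[[X(489),Y(107)]],46)[0][:2]-[606,-161]).round(1))
# depth: seated heights relative to the board top near each piece (expected 18,11,17,42,34)
d=camera("top")[1].astype(float)
def zat(u,v):
    v0,u0=int(Y(v)),int(X(u)); w=d[v0-2:v0+3,u0-2:u0+3]; z=np.median(w[w>0]); return (m["position"]+rays(m,[u0,v0])[0]*z)[2]
for n,a,b in(("block",(260,95),(220,100)),("tape",(179,70),(145,95)),("tube",(429,110),(458,110)),("jar",(548,101),(560,140)),("cup",(489,107),(489,140))): print(n,round(zat(*a)-zat(*b),1))
E
```

```text
block 2 -1 [57. 89.] 87.9
tape -1 -4 [56. 58.] 1.9
tube 2 3 [66. 28.] 0.9
jar 0 0 [35. 35.] 0.5
mask 0 0 [91. 87.] 0.1
cup [-1.5  3.5]
block 18.6
tape 10.3
tube 15.5
jar 42.3
cup 19.5
```

```bash
python3 - <<'E'
from h import *
m=camera_model("top"); d=np.load("top0.npz")["d"].astype(float); d1=camera("top")[1].astype(float)
def z(D,u,v): return (m["position"]+rays(m,[u,v])[0]*D[v,u])[2].round(0)
print("before", [[z(d,u,v) for u in range(142,164,2)] for v in(271,274,277,280)])
print("now", [[z(d1,u,v) for u in range(363,387,2)] for v in(238,241,243,245,248)])
E
```

```text
before [[np.float64(-2.0), np.float64(1.0), np.float64(0.0), np.float64(25.0), np.float64(26.0), np.float64(27.0), np.float64(28.0), np.float64(26.0), np.float64(15.0), np.float64(-6.0), np.float64(1.0)], [np.float64(-3.0), np.float64(-2.0), np.float64(31.0), np.float64(30.0), np.float64(27.0), np.float64(29.0), np.float64(28.0), np.float64(27.0), np.float64(24.0), np.float64(8.0), np.float64(3.0)], [np.float64(-1.0), np.float64(-2.0), np.float64(26.0), np.float64(25.0), np.float64(24.0), np.float64(1133.0), np.float64(29.0), np.float64(26.0), np.float64(25.0), np.float64(11.0), np.float64(1.0)], [np.float64(-1.0), np.float64(-0.0), np.float64(1.0), np.float64(25.0), np.float64(24.0), np.float64(27.0), np.float64(27.0), np.float64(29.0), np.float64(3.0), np.float64(-3.0), np.float64(-2.0)]]
now [[np.float64(10.0), np.float64(13.0), np.float64(8.0), np.float64(6.0), np.float64(29.0), np.float64(31.0), np.float64(31.0), np.float64(32.0), np.float64(35.0), np.float64(30.0), np.float64(15.0), np.float64(10.0)], [np.float64(1133.0), np.float64(4.0), np.float64(8.0), np.float64(30.0), np.float64(31.0), np.float64(28.0), np.float64(28.0), np.float64(30.0), np.float64(27.0), np.float64(31.0), np.float64(10.0), np.float64(9.0)], [np.float64(10.0), np.float64(3.0), np.float64(5.0), np.float64(19.0), np.float64(32.0), np.float64(31.0), np.float64(34.0), np.float64(31.0), np.float64(31.0), np.float64(34.0), np.float64(11.0), np.float64(13.0)], [np.float64(14.0), np.float64(7.0), np.float64(6.0), np.float64(4.0), np.float64(32.0), np.float64(33.0), np.float64(34.0), np.float64(34.0), np.float64(31.0), np.float64(30.0), np.float64(12.0), np.float64(12.0)], [np.float64(10.0), np.float64(10.0), np.float64(8.0), np.float64(6.0), np.float64(6.0), np.float64(-0.0), np.float64(6.0), np.float64(6.0), np.float64(5.0), np.float64(3.0), np.float64(14.0), np.float64(16.0)]]
```

The cup's visible top was about 27 mm above the bench before and is about 31 mm now. That is the 4 mm felt height, so it is seated and upright.

```bash
python3 -c "
from workcell import close_job
print(close_job())"
```

```text
the job is handed in; nothing more can be done
None
```

Both kits are made up and handed in: all five pieces measured within about 4 mm of their recess centres and down on the felt, the masking tape had not moved, and the clamp and figure looked unmoved in the pictures.

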